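# Find the empty pocket of the bottle carrier by touch and fill it

### The job

Get the white bottle carrier ready to be carried off: feel down through the blue sprung flaps for the one pocket that holds no bottle, and put the loose feeding bottle (orange collar) into it, cap up, pushed right down so that the flaps close over it. Finish with the carrying handle standing upright, and leave the formula tin, the cream jar and the two small red-capped bottles standing where they are.

Things in the scene. Friction and masses are not known exactly. Their poses are not given: they have to be found in the camera images.
- carrier: White bottle carrier, too heavy to shift: 273 wide (its y) x 76 deep x 146 mm high. A row of four deep upright pockets along y, each closed on top by two blue flaps that hide what is inside: three hold a bottle like the loose one, one is empty. Walls 5 mm, floor 5 mm thick. Origin: under its middle, at table height; x points level away from the robot, y left along the row, z up
- pocket0 (a point): Middle of the mouth of pocket 0 (leftmost, +y end) at rim height, 146 mm above the table. Pockets lie every 67 mm (carrier y = +100.5, +33.5, -33.5, -100.5 mm), 66 mm (x) by 62 mm (y) clear, 141 mm deep. The cap of a stored bottle is felt 36 mm below the rim; the empty pocket lets a fingertip go deeper (45 mm down is enough to tell)
- pocket1 (a point): The same point of pocket 1
- pocket2 (a point): The same point of pocket 2
- pocket3 (a point): The same point of pocket 3 (rightmost)
- front0 (a joint): Angle of pocket 0's front flap (rad): 0 level and shut, grows to 1.5 as it swings down into the pocket. Plate 31 x 58 mm, 4 mm below the rim, hinged at the pocket's front wall; a light spring shuts it again once nothing is in the way. A fingertip or a bottle pushed down at the middle opens front and back flaps together with 1 to 4 N; a bottle let go half-way in may be held by them or slide down
- back0 (a joint): The same for its back flap, hinged at the back wall; the two meet over the pocket's middle
- front1 (a joint): The same for the front flap of pocket 1
- back1 (a joint): The same for the back flap of pocket 1
- front2 (a joint): The same for the front flap of pocket 2
- back2 (a joint): The same for the back flap of pocket 2
- front3 (a joint): The same for the front flap of pocket 3
- back3 (a joint): The same for the back flap of pocket 3
- handle (a joint): Angle of the carrying handle (rad): 0 is upright, positive leans towards the robot, -1.2 to 1.3. It starts leaning 0.6 to 0.95 towards the robot, clear of the pockets; upright, its bar stands 80 mm over the middle of the row, in the way of work there. Stiff pivots hold it wherever it is left; 2 to 4 N at the bar moves it
- handle_grip (a point): Middle of the handle's crossbar. The handle is a steel U over the carrier: pivots 100 mm above the table in the middle of its two ends, arms 130 mm long, crossbar parallel to the row, 10 mm thick with a 110 mm long black grip of 17 mm diameter in its middle
- bottle: The loose feeding bottle, standing on the table among the other things: round cream body 56 mm across up to 64 mm, orange collar (49 mm across, 71 to 82 mm up), white cap (43 mm across, 82 to 99 mm up, then rounded to the top at 105 mm), about 0.14 kg. Origin: under its middle, z up
- tin: Bystander: formula tin with a yellow lid, 80 mm across, 110 mm high, 0.45 kg. Origin under its centre
- syrup: Bystander: small amber bottle with a red cap, 46 mm across, 105 mm high. Origin under its centre
- lotion: Bystander: small white bottle with a green label and a red cap, 52 mm across, 120 mm high. Origin under its centre
- cream: Bystander: white cream jar with a pink lid, 60 mm across, 50 mm high. Origin under its centre

How it is judged:
By the outcome, as a careful person would: the job done as asked, in the order asked, and still so for the second after the job is handed in, with the robot touching nothing.
It also fails if it takes over 67 s, if anything falls off the work surface, if the arm or the gripper's body presses on something with over 40 N, if the wrist force passes 120 N, or if a joint passes its speed limit or range.

### The arm

A 7-joint arm with a two-finger parallel gripper is mounted at the origin on the work surface. World frame = base frame: x ahead of the robot, y to its left, z up, the work surface at z = 0. Lengths are in mm, angles in rad, forces in N, time in s.
With the tool pointing down it reaches from about 425 to 875 mm from the base axis. Payload 4.7 kg.
Tool frame: the origin (TCP) lies at the very end of the fingers, on their centre line; the grasp point (between the pads) lies 19 mm behind it; z points along the fingers, y is the direction in which the jaws open and shut (so a half turn about z gives the same grasp; the last joint's range is limited). The gripper opens to 85 mm and grips with 20 to 120 N. Pads are 22 mm wide; open, the fingers measure 114 mm over their backs; the gripper's body (76 mm by 85 mm) begins 54 mm behind the grasp point. The pads swing forward as they close: fully open they stand 13 mm farther back than shut.
Start: joints at [-1.173, 0.321, -0.07, 1.45, 0.023, 1.371, -0.057], TCP at [243.418, 602.721, 231.349] pointing down, gripper open.
Joint ranges: [-2.86, 2.86], [-0.3, 2.09], [-1.38, 1.24], [0.06, 2.45], [-1.56, 4.7], [0.09, 2.05], [-2.69, 2.69]. Speed limits (rad/s): [2.57, 2.57, 3.14, 3.14, 3.14, 3.14, 3.14].

### API

Orientations are given as [roll, pitch, yaw] about the fixed x, y, z axes, in that order (R = Rz(yaw) Ry(pitch) Rx(roll)).
In Python, from workcell import manip, snapshot gives the robot as it stands.
- The arm moves only by the shell command python3 -m handwheel 'ROWS' [FORCE]. ROWS is JSON, a list of rows, each an object of numbers: "ax", "ay", "az": the turn, a rotation vector about the tool's x, y, z in units of 0.5 rad (1.0 is 0.5 rad); "x", "y", "z": the shift along the tool's x, y, z in units of 250 mm (1.0 is 250 mm); "jaw": the closure, from -1 (fully open) to 1 (shut), so that 0 is half open. A call has 1 to 12 rows; each row shifts and turns the commanded pose from where the row before left it, along the tool's axes as they then stand; what a row does not reach is not made up. A row lasts 1/12 s, in which the tool goes at most 41.7 mm and 7.16 degrees, less where a joint would pass 70% of its speed; a pose out of reach is approached as far as the arm can. A call with a number of a shift or a turn outside -1 to 1 is refused whole. A call with a gripper value outside its range is refused whole. The fingers move at their own pace and stop on an object; FORCE is the grip in N (left out, the last holds). Time passes only in rows, so rows that do not move let the fingers close. It gives the time, the measured TCP pose, the force and the opening at its end, in the units of the state.
- manip.state(): the state, without advancing time (a new reading comes with each control period).
- snapshot(name): name is "scene" or "side" or "wrist"; returns a dict with "img" (400x640x3 uint8, red, green, blue), "range_z" (400x640 float32, mm along the optical axis (not along the pixel's ray), 0 where there is no reading), "intrinsics" (3x3 intrinsics, pixels), "cam_to_world" (4x4, takes a point from camera to world coordinates). Camera axes: x right, y down, z forward; pixel columns grow to the right and rows downward; lengths in mm; the calibration is good to about 2 mm. A picture is of the moment at which its call begins.
- manip.hand_in(): hands the job in, once; it reports no verdict.
The state is a dict: "t": time; "qpos": joint angles; "dq": joint speeds; "joint_efforts": joint torques, N m; "tool_pos": TCP position; "orientation": TCP orientation; "contact_force": force on the tool from outside, world axes, zero at the start; "torque": the same for the moment, N m; "finger_gap": finger opening in mm.
Only numpy, scipy, OpenCV 4.12 (cv2) and the standard library are available. Lean on these libraries where they do the work, as an engineer would, in place of code of your own. Each camera call takes 0.05 s, during which the arm holds its last target.

## Working session

There is one attempt and no reset: what is moved stays moved. The work goes in short steps, Python scripts to look and compute and a shell command to move; the robot and the scene stay as the last step left them, time stands still between calls to the robot, and variables do not carry over. Pictures are saved under pics/ and viewed, and the job is handed in when it is done.

```bash
ls; mkdir -p pics
python3 - <<'E'
from workcell import manip, snapshot
import cv2,numpy as np
print(manip.state())
for n in ["scene","side","wrist"]:
    s=snapshot(n); cv2.imwrite(f"pics/{n}0.png",s["img"][:,:,::-1]); np.savez(f"pics/{n}0.npz",**s)
    print(n,s["intrinsics"].tolist(),np.round(s["cam_to_world"],3).tolist())
E
```

```text
pics
{'t': 0.0, 'qpos': array([-1.17288525,  0.32182586, -0.07011028,  1.45170127,  0.02259337,
        1.37081832, -0.05691686]), 'dq': array([ 0.00154705,  0.00172794,  0.00045741, -0.00097292, -0.00027333,
        0.00056526,  0.00088585]), 'joint_efforts': array([-6.17489950e-04, -4.93584788e+01, -3.82372392e-01, -3.14327538e+01,
        1.29884051e-02,  1.13306227e-02, -1.31622764e-05]), 'tool_pos': array([243.21743031, 602.17902105, 230.20867152]), 'orientation': array([-3.13962922e+00,  8.65226070e-05,  2.75781887e+00]), 'contact_force': array([-0.67743123, -0.8930599 , -0.36582055]), 'torque': array([ 0.00848674,  0.04580676, -0.02434311]), 'finger_gap': 85.15413260974623}
scene [[482.6169119517461, 0.0, 321.7975941014626], [0.0, 482.6169119517461, 194.0634941097654], [0.0, 0.0, 1.0]] [[0.641, 0.44, -0.629, 1322.883], [0.767, -0.341, 0.543, -675.798], [0.025, -0.831, -0.556, 839.063], [0.0, 0.0, 0.0, 1.0]]
side [[511.70271826895265, 0.0, 315.32678963813555], [0.0, 511.70271826895265, 205.89612333878316], [0.0, 0.0, 1.0]] [[0.913, -0.217, 0.345, 71.251], [-0.407, -0.514, 0.755, -948.853], [0.013, -0.83, -0.558, 854.04], [0.0, 0.0, 0.0, 1.0]]
wrist [[338.3407543192607, 0.0, 316.5015721472159], [0.0, 338.3407543192607, 198.35570058611], [0.0, 0.0, 1.0]] [[0.374, 0.882, 0.286, 169.017], [0.927, -0.356, -0.115, 633.001], [-0.0, 0.308, -0.951, 372.547], [0.0, 0.0, 0.0, 1.0]]
```

View pics/scene0.png

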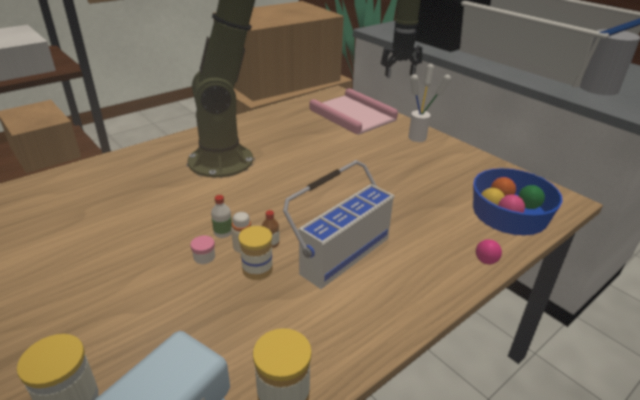

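View pics/side0.png

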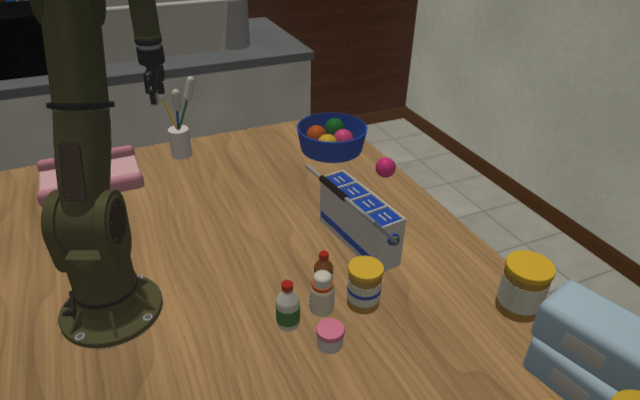

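View pics/wrist0.png

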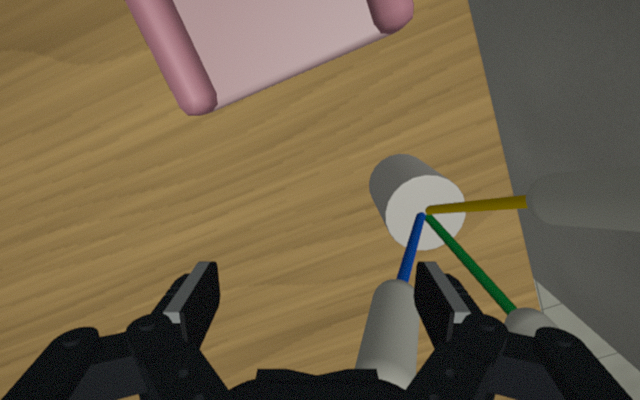

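The scene view shows the carrier at about (345,235) with its blue flaps on top and the handle leaning towards the robot. The bottle is at (242,230), crowded by the syrup (270,228), tin (256,252), lotion (221,217) and cream jar (203,249). The side view shows the same group, with the bottle at (322,290).

```bash
cat > h.py <<'E'
import numpy as np,cv2
def load(n): return dict(np.load(f"pics/{n}.npz"))
def cloud(s):
    K=s["intrinsics"];d=s["range_z"];v,u=np.mgrid[:d.shape[0],:d.shape[1]]
    P=np.stack([(u-K[0,2])/K[0,0]*d,(v-K[1,2])/K[1,1]*d,d],-1)
    T=s["cam_to_world"]; W=P@T[:3,:3].T+T[:3,3]; W[d<=0]=np.nan
    return W
def ray(s,u,v,z):
    K=s["intrinsics"];T=s["cam_to_world"]
    r=T[:3,:3]@np.array([(u-K[0,2])/K[0,0],(v-K[1,2])/K[1,1],1]);o=T[:3,3]
    return o+r*(z-o[2])/r[2]
def hsv(s): return cv2.cvtColor(s["img"],cv2.COLOR_RGB2HSV)
def comps(m,minA=15):
    n,l,st,c=cv2.connectedComponentsWithStats(m.astype(np.uint8))
    return [(l==i) for i in range(1,n) if st[i,4]>=minA]
E
python3 - <<'E'
from h import *
roi={"scene0":(180,150,400,290),"side0":(260,150,420,360)}
for n,(a,b,c,d) in roi.items():
    s=load(n);W=cloud(s);H=hsv(s)
    R=np.zeros(H.shape[:2],bool);R[b:d,a:c]=1
    hh,ss,vv=[H[...,i].astype(int) for i in range(3)]
    masks={"blue":(hh>105)&(hh<128)&(ss>120),"yellow":(hh>=18)&(hh<32)&(ss>170)&(vv>120),"pink":(hh>160)&(hh<176)&(ss>80),
     "red":((hh<4)|(hh>174))&(ss>150),"orange":(hh>=5)&(hh<14)&(ss>150)&(vv>110),"dark":(vv<50)}
    for k,m in masks.items():
        for q in comps(m&R,12):
            v,u=np.where(q);P=W[q];P=P[np.isfinite(P[:,0])]
            if len(P)==0: continue
            print(n,k,len(P),"uv",u.mean().round(1),v.mean().round(1),"med",np.median(P,0).round(0),"min",P.min(0).round(0),"max",P.max(0).round(0))
E
python3 - <<'E'
import cv2
a=cv2.imread('pics/scene0.png')[180:290,180:400];b=cv2.imread('pics/side0.png')[150:360,260:420]
cv2.imwrite('pics/c1.png',cv2.resize(a,None,fx=3.6,fy=3.6,interpolation=2));cv2.imwrite('pics/c2.png',cv2.resize(b,None,fx=2.8,fy=2.8,interpolation=2))
E
```

```text
scene0 blue 47 uv 368.0 192.3 med [601. 107. 142.] min [593.  84. 139.] max [615. 132. 144.]
scene0 blue 51 uv 380.0 197.6 med [639. 114. 142.] min [625.  90. 140.] max [649. 134. 145.]
scene0 blue 60 uv 351.7 202.7 med [609.  39. 141.] min [600.  17. 140.] max [626.  66. 144.]
scene0 blue 62 uv 363.0 208.6 med [648.  45. 142.] min [635.  20. 139.] max [656.  69. 145.]
scene0 blue 72 uv 334.3 213.7 med [619. -26. 142.] min [607. -49. 139.] max [636.  -1. 146.]
scene0 blue 79 uv 345.1 220.1 med [656. -21. 142.] min [635. -48. 137.] max [664.   3. 145.]
scene0 blue 170 uv 320.8 229.2 med [649. -91. 142.] min [ 617. -118.  138.] max [673. -64. 146.]
scene0 pink 230 uv 202.1 243.5 med [ 415. -287.   49.] min [ 386. -313.   45.] max [ 442. -262.   54.]
scene0 red 15 uv 218.7 197.3 med [ 353. -196.  119.] min [ 348. -205.  116.] max [ 359. -191.  120.]
scene0 red 13 uv 269.3 213.0 med [ 476. -120.  103.] min [ 468. -125.  102.] max [ 481. -115.  105.]
side0 blue 548 uv 331.6 154.7 med [752. 420.  30.] min [686. 399.   5.] max [873. 528.  60.]
side0 blue 168 uv 339.3 178.9 med [622. 104. 14
[... 620 characters left out ...]
 55.]
side0 yellow 640 uv 365.4 267.5 med [ 533. -210.  112.] min [ 495. -247.  105.] max [ 572. -169.  117.]
side0 pink 301 uv 385.1 166.7 med [867. 261.  49.] min [846. 244.  13.] max [903. 292.  69.]
side0 pink 541 uv 329.9 330.3 med [ 408. -295.   51.] min [ 381. -319.   34.] max [ 439. -264.   55.]
side0 red 40 uv 323.5 254.0 med [ 470. -125.  106.] min [ 461. -133.  100.] max [ 478. -115.  109.]
side0 red 57 uv 286.6 283.8 med [ 350. -200.  122.] min [ 340. -211.  117.] max [ 360. -190.  125.]
side0 orange 44 uv 321.2 286.6 med [ 428. -203.   83.] min [ 415. -212.    4.] max [ 460. -101.   85.]
side0 dark 190 uv 332.5 187.5 med [544. -12. 204.] min [533. -62. 130.] max [593. 109. 210.]
```

View pics/c1.png

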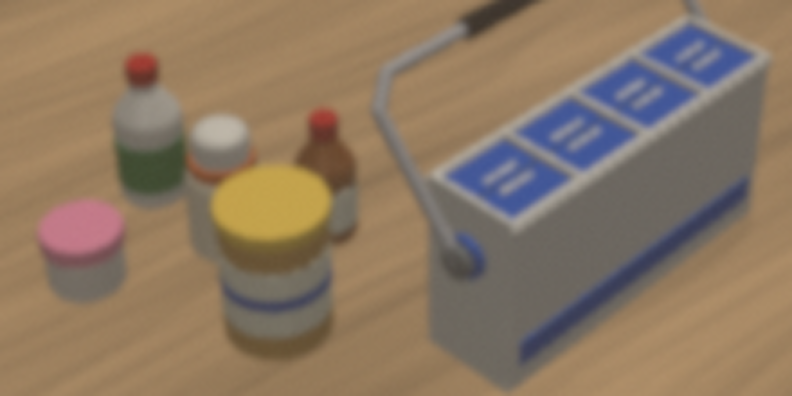

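View pics/c2.png

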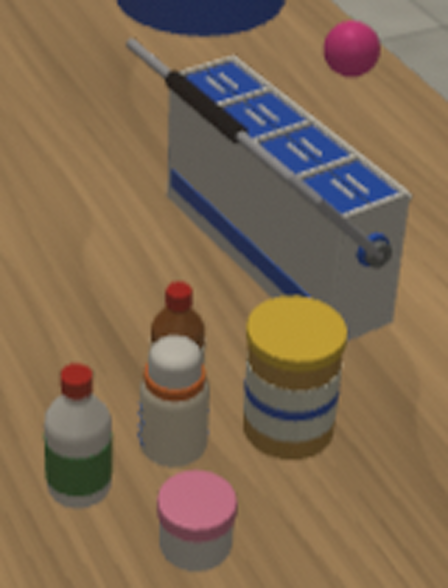

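```bash
cat >> h.py <<'E'
def flaps(s,R,z=142,minA=25):
    H=hsv(s);m=(H[...,0]>100)&(H[...,0]<130)&(H[...,1]>90)&R
    m=cv2.morphologyEx(m.astype(np.uint8),cv2.MORPH_CLOSE,np.ones((5,5)))
    out=[]
    for q in comps(m,minA):
        c,_=cv2.findContours(q.astype(np.uint8),0,2);c=cv2.convexHull(max(c,key=cv2.contourArea))[:,0]
        P=np.array([ray(s,u,v,z)[:2] for u,v in c],np.float32)
        out.append((len(np.where(q)[0]),c.mean(0).round(),cv2.minAreaRect(P)))
    return out
def circ(P):
    A=np.c_[2*P,np.ones(len(P))];x=np.linalg.lstsq(A,(P**2).sum(1),rcond=None)[0];return x[:2],np.sqrt(x[2]+x[0]**2+x[1]**2)
E
python3 - <<'E'
from h import *
for n,(a,b,c,d) in {"scene0":(290,180,400,250),"side0":(300,165,420,226)}.items():
    s=load(n);R=np.zeros((400,640),bool);R[b:d,a:c]=1
    for f in flaps(s,R): print(n,f[0],f[1],[np.round(x,1) for x in f[2]])
# bystanders & bottle: points on cap tops
for n,(a,b,c,d) in {"scene0":(180,180,300,290),"side0":(260,245,400,360)}.items():
    s=load(n);W=cloud(s)[b:d,a:c].reshape(-1,3);W=W[np.isfinite(W[:,0])]
    for nm,c0,r0,zl in [("tin",(530,-205),55,(103,125)),("cream",(412,-290),45,(44,60)),("syrup",(473,-122),30,(98,115)),("lotion",(352,-198),30,(112,130)),("bottle",(437,-190),30,(97,115)),("collar",(437,-190),36,(70,84)),("bottlebody",(437,-190),40,(10,60))]:
        q=W[(np.hypot(*(W[:,:2]-c0).T)<r0)&(W[:,2]>zl[0])&(W[:,2]<zl[1])]
        if len(q)<6: print(n,nm,len(q));continue
        cc,r=circ(q[:,:2]);print(n,nm,len(q),"med",np.median(q,0).round(0),"bbox mid",((q.min(0)+q.max(0))/2).round(0),"circ",cc.round(0),r.round(0),"zmax",q[:,2].max().round(0))
s=load("side0");W=cloud(s);q=W[(W[...,2]>185)&(W[...,2]<225)&(W[...,0]>480)&(W[...,0]<600)&(abs(W[...,1])<160)]
print("bar",len(q));m=q.mean(0);u,sv,vt=np.linalg.svd(q-m,full_matrices=False);print(m.round(0),vt[0],q.min(0).round(),q.max(0).round())
E
```

```text
scene0 1338 [339. 214.] [array([632.4,   8.8]), array([ 57. , 253.6]), np.float64(7.4)]
side0 1238 [360. 197.] [array([636. ,   9.3]), array([ 60.6, 258.1]), np.float64(6.7)]
side0 87 [327. 218.] [array([516.1, -45.6]), array([12.7, 68.7]), np.float64(5.6)]
scene0 tin 595 med [ 540. -207.  109.] bbox mid [ 537. -206.  108.] circ [ 538. -206.] 29.0 zmax 113.0
scene0 cream 302 med [ 415. -288.   48.] bbox mid [ 413. -287.   49.] circ [ 414. -288.] 22.0 zmax 54.0
scene0 syrup 47 med [ 476. -122.  103.] bbox mid [ 474. -121.  102.] circ [ 474. -121.] 8.0 zmax 106.0
scene0 lotion 59 med [ 356. -199.  118.] bbox mid [ 354. -197.  117.] circ [ 354. -197.] 10.0 zmax 121.0
scene0 bottle 136 med [ 445. -189.  103.] bbox mid [ 440. -188.  102.] circ [ 441. -187.] 15.0 zmax 108.0
scene0 collar 84 med [ 455. -199.   80.] bbox mid [ 443. -187.   78.] circ [ 439. -186.] 23.0 zmax 84.0
scene0 bottlebody 102 med [ 448. -211.   34.] bbox mid [ 443. -210.   35.] circ [ 441. -198.] 16.0 zmax 59.0
side0 tin 760 med [ 533. -212.  111.] bbox mid [ 535. -207.  110.] circ [ 534. -209.] 29.0 zmax 117.0
side0 cream 535 med [ 409. -292.   51.] bbox mid [ 410. -288.   50.] circ [ 410. -290.] 22.0 zmax 55.0
side0 syrup 68 med [ 471. -124.  106.] bbox mid [ 472. -121.  104.] circ [ 472. -122.] 9.0 zmax 109.0
side0 lotion 104 med [ 351. -202.  121.] bbox mid [ 351. -199.  118.] circ [ 351. -200.] 9.0 zmax 125.0
side0 bottle 225 med [ 435. -193.  105.] bbox mid [ 437. -190.  104.] circ [ 437. -190.] 15.0 zmax 111.0
side0 collar 138 med [ 428. -205.   78.] bbox mid [ 437. -193.   77.] circ [ 438. -188.] 23.0 zmax 84.0
side0 bottlebody 395 med [ 427. -209.   35.] bbox mid [ 438. -197.   35.] circ [ 439. -187.] 27.0 zmax 60.0
bar 470
[550. -31. 202.] [ 0.14682883 -0.98884312 -0.02511125] [ 528. -154.  185.] [584. 123. 210.]
```

The bottle is at about (438,-188). The carrier centre is at about (634,9) with yaw about 0.124, and the handle leans about 0.72. I'll rise clear of the brush cup and turn the tool.

```bash
python3 -m handwheel '[{"z":-0.16},{"z":-0.16},{"z":-0.16},{"az":0.25},{"az":0.25},{"az":0.25},{"az":0.25},{"az":0.25},{"az":0.25},{"az":0.25},{"az":0.25},{"az":0.25}]'
python3 -m handwheel '[{"az":0.25},{"az":0.25},{"az":0.25},{"az":0.25},{"az":0.25},{"az":0.25},{"az":0.25},{"az":0.25},{"az":0.25},{"az":0.25},{"az":0.25},{"az":0.25}]'
cat >> h.py <<'E'
from scipy.spatial.transform import Rotation as Ro
def go(st,target,yaw=None):
    """print tool-frame shift in units & remaining yaw units"""
    R=Ro.from_euler('xyz',st["orientation"]).as_matrix()
    d=R.T@(np.array(target)-st["tool_pos"])
    print("pos",st["tool_pos"].round(1),"rpy",st["orientation"].round(4),"F",st["contact_force"].round(1),"gap",round(st["finger_gap"],1),"t",round(st["t"],2))
    print("shift units",(d/250).round(3),"mm",d.round(1))
    if yaw is not None:
        D=Ro.from_matrix(R.T@Ro.from_euler('xyz',[np.pi,0,yaw]).as_matrix()).as_rotvec();print("turn units",(D/0.5).round(3))
E
python3 - <<'E'
from h import *;from workcell import manip
s=manip.state();print(s["qpos"].round(2));go(s,[560,20,330],0.124)
E
```

```text
[-1.17  0.32 -0.07  1.45  0.02  1.37 -0.06]
pos [243.3 602.3 230.5] rpy [-3.1401e+00  1.0000e-04  2.7578e+00] F [ 0.1 -0.3 -0.3] gap 85.3 t 0.15
shift units [-2.047 -1.686 -0.395] mm [-511.7 -421.5  -98.9]
turn units [-1.000e-03  4.000e-03  5.268e+00]schema error: expected keys ax, ay, az, x, y, z, jaw
schema error: expected keys ax, ay, az, x, y, z, jaw
```

```bash
python3 -m handwheel '[{"ax":0,"ay":0,"az":0,"x":0,"y":0,"z":-0.16,"jaw":-1},{"ax":0,"ay":0,"az":0,"x":0,"y":0,"z":-0.16,"jaw":-1},{"ax":0,"ay":0,"az":0,"x":0,"y":0,"z":-0.16,"jaw":-1},{"ax":0,"ay":0,"az":0.25,"x":0,"y":0,"z":0,"jaw":1},{"ax":0,"ay":0,"az":0.25,"x":0,"y":0,"z":0,"jaw":1},{"ax":0,"ay":0,"az":0.25,"x":0,"y":0,"z":0,"jaw":1},{"ax":0,"ay":0,"az":0.25,"x":0,"y":0,"z":0,"jaw":1},{"ax":0,"ay":0,"az":0.25,"x":0,"y":0,"z":0,"jaw":1},{"ax":0,"ay":0,"az":0.25,"x":0,"y":0,"z":0,"jaw":1},{"ax":0,"ay":0,"az":0.25,"x":0,"y":0,"z":0,"jaw":1},{"ax":0,"ay":0,"az":0.25,"x":0,"y":0,"z":0,"jaw":1},{"ax":0,"ay":0,"az":0.25,"x":0,"y":0,"z":0,"jaw":1}]' 30
python3 - <<'E'
from h import *;from workcell import manip
s=manip.state();print(s["qpos"].round(2));go(s,[560,20,330],0.124)
E
```

```text
t: 1.15
tool_pos: [243.3, 602.6, 350.8]
orientation: [-3.141, 0.001, 1.627]
contact_force: [0.0, 0.7, -0.4]
finger_gap: -0.1
[-1.28  0.3   0.07  1.25 -0.02  1.6  -1.16]
pos [243.3 602.6 350.8] rpy [-3.1413e+00  8.0000e-04  1.6267e+00] F [ 0.   0.7 -0.4] gap -0.1 t 1.15
shift units [-2.397  1.135  0.085] mm [-599.3  283.7   21.2]
turn units [1.000e-03 2.000e-03 3.005e+00]
```

```bash
python3 -m handwheel '[{"ax":0,"ay":0,"az":0,"x":-0.14,"y":0.067,"z":0,"jaw":1},{"ax":0,"ay":0,"az":0,"x":-0.14,"y":0.067,"z":0,"jaw":1},{"ax":0,"ay":0,"az":0,"x":-0.14,"y":0.067,"z":0,"jaw":1},{"ax":0,"ay":0,"az":0,"x":-0.14,"y":0.067,"z":0,"jaw":1},{"ax":0,"ay":0,"az":0,"x":-0.14,"y":0.067,"z":0,"jaw":1},{"ax":0,"ay":0,"az":0,"x":-0.14,"y":0.067,"z":0,"jaw":1},{"ax":0,"ay":0,"az":0,"x":-0.14,"y":0.067,"z":0,"jaw":1},{"ax":0,"ay":0,"az":0,"x":-0.14,"y":0.067,"z":0,"jaw":1},{"ax":0,"ay":0,"az":0,"x":-0.14,"y":0.067,"z":0,"jaw":1},{"ax":0,"ay":0,"az":0,"x":-0.14,"y":0.067,"z":0,"jaw":1},{"ax":0,"ay":0,"az":0,"x":-0.14,"y":0.067,"z":0,"jaw":1},{"ax":0,"ay":0,"az":0,"x":-0.14,"y":0.067,"z":0,"jaw":1}]' 30
python3 - <<'E'
from h import *;from workcell import manip
s=manip.state();print(s["qpos"].round(2));go(s,[560,20,330],0.124)
E
```

```text
t: 2.15
tool_pos: [470.5, 194.1, 351.3]
orientation: [3.142, -0.0, 1.633]
contact_force: [0.9, 1.2, 0.5]
finger_gap: -0.1
[-0.86 -0.03  0.41  1.61  0.01  1.56 -0.39]
pos [470.5 194.1 351.3] rpy [ 3.1415e+00 -4.0000e-04  1.6330e+00] F [0.9 1.2 0.5] gap -0.1 t 2.15
shift units [-0.717  0.314  0.085] mm [-179.3   78.5   21.2]
turn units [-1.000e-03 -1.000e-03  3.018e+00]
```

```bash
python3 -m handwheel '[{"ax":0,"ay":0,"az":0,"x":-0.11,"y":0.096,"z":0,"jaw":1},{"ax":0,"ay":0,"az":0,"x":-0.11,"y":0.096,"z":0,"jaw":1},{"ax":0,"ay":0,"az":0,"x":-0.11,"y":0.096,"z":0,"jaw":1},{"ax":0,"ay":0,"az":0,"x":-0.11,"y":0.096,"z":0,"jaw":1},{"ax":0,"ay":0,"az":0,"x":-0.11,"y":0.096,"z":0,"jaw":1},{"ax":0,"ay":0,"az":0,"x":-0.11,"y":0.096,"z":0,"jaw":1},{"ax":0,"ay":0,"az":0,"x":-0.11,"y":0.096,"z":0,"jaw":1},{"ax":0,"ay":0,"az":0.25,"x":0,"y":0,"z":0,"jaw":1},{"ax":0,"ay":0,"az":0.25,"x":0,"y":0,"z":0,"jaw":1},{"ax":0,"ay":0,"az":0.25,"x":0,"y":0,"z":0,"jaw":1},{"ax":0,"ay":0,"az":0.25,"x":0,"y":0,"z":0,"jaw":1},{"ax":0,"ay":0,"az":0.25,"x":0,"y":0,"z":0,"jaw":1}]' 30
python3 -m handwheel '[{"ax":0,"ay":0,"az":0.25,"x":0,"y":0,"z":0,"jaw":1},{"ax":0,"ay":0,"az":0.25,"x":0,"y":0,"z":0,"jaw":1},{"ax":0,"ay":0,"az":0.25,"x":0,"y":0,"z":0,"jaw":1},{"ax":0,"ay":0,"az":0.25,"x":0,"y":0,"z":0,"jaw":1},{"ax":0,"ay":0,"az":0.25,"x":0,"y":0,"z":0,"jaw":1},{"ax":0,"ay":0,"az":0.25,"x":0,"y":0,"z":0,"jaw":1},{"ax":0,"ay":0,"az":0.25,"x":0,"y":0,"z":0,"jaw":1},{"ax":0,"ay":0,"az":0,"x":0,"y":0,"z":0,"jaw":1},{"ax":0,"ay":0,"az":0,"x":0,"y":0,"z":0,"jaw":1}]' 30
python3 - <<'E'
from h import *;from workcell import manip,snapshot
s=snapshot("wrist");cv2.imwrite("pics/wrist1.png",s["img"][:,:,::-1]);np.savez("pics/wrist1.npz",**s)
s=manip.state();print(s["qpos"].round(2));go(s,[647,-91,200],0.124)
E
```

```text
t: 3.15
tool_pos: [649.6, 14.2, 350.8]
orientation: [-3.141, 0.001, 1.001]
contact_force: [-0.4, -0.4, 0.3]
finger_gap: 0.1
t: 3.9
tool_pos: [649.6, 14.5, 351.0]
orientation: [3.141, 0.001, 0.136]
contact_force: [-0.4, -0.2, -0.0]
finger_gap: -0.4
[-0.68  0.38  0.86  1.27 -0.28  1.62 -1.3 ]
pos [649.6  14.4 351.1] rpy [-3.1416e+00  4.0000e-04  1.3650e-01] F [-0.2  0.5 -0.3] gap -0.2 t 3.95
shift units [-0.067  0.416  0.604] mm [-16.8 104.1 151.1]
turn units [-0.     0.001  0.025]
```

View pics/wrist1.png

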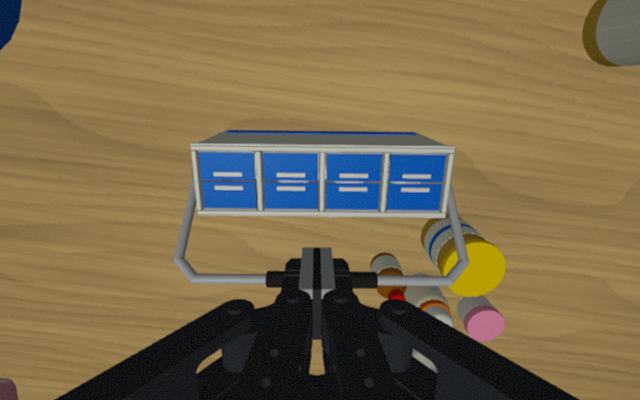

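The wrist view shows the four shut flap pairs in a row (columns 198–448, rows 150–212), with the handle bar at row 280. The bottle, its orange collar and its neighbours are at lower right, around (430,300). I'll refine the carrier pose from this view.

Run:
```python
from h import *
s=load("wrist1");R=np.zeros((400,640),bool);R[146:218,190:456]=1
H=hsv(s);m=((H[...,0]>105)&(H[...,0]<128)&(H[...,1]>150)&(H[...,2]>90)&R).astype(np.uint8)
m=cv2.morphologyEx(m,cv2.MORPH_CLOSE,np.ones((3,9)))
# per pocket
for q in comps(m,150):
    v,u=np.where(q);P=np.array([ray(s,a,b,142)[:2] for a,b in zip(u,v)],np.float32);print(len(u),u.min(),u.max(),v.min(),v.max(),[np.round(x,2) for x in cv2.minAreaRect(P)])
v,u=np.where(m>0);P=np.array([ray(s,a,b,142)[:2] for a,b in zip(u,v)],np.float32)
r=cv2.minAreaRect(P);print(r)
h=cv2.convexHull(P)[:,0];
W=cloud(s);q=W[m>0];print("flap z",np.nanmedian(q[:,2]), np.nanmedian(q,0))
# rim white
w=((H[...,1]<60)&(H[...,2]>120)&R);
v,u=np.where(w);print("white bbox",u.min(),u.max(),v.min(),v.max())
for a,b in [(191,146),(454,146),(448,217),(196,214)]: print(a,b,ray(s,a,b,146).round(1))
# bar: black grip & steel
for a,b,z in [(267,279,200),(377,281,200),(183,270,200),(463,272,200)]: print(W[b,a].round(0))
```

```text
10346 199 445 153 209 [array([633.73,   8.28]), array([ 60.45, 258.4 ]), np.float64(7.23)]
((633.7274169921875, 8.28021240234375), (60.449581146240234, 258.40179443359375), 7.226230621337891)
flap z 142.57825738065793 [633.24152356   9.18137049 142.57825738]
white bbox 190 455 146 217
191 146 [653.9 146.7 146. ]
454 146 [ 690.8 -120.8  146. ]
448 217 [ 614.  -134.6  146. ]
196 214 [579.6 139.6 146. ]
[546.  50. 205.]
[558. -56. 204.]
[539. 135. 195.]
[ 531. -190.  109.]
```

```bash
python3 -m handwheel '[{"ax":0,"ay":0,"az":0.02,"x":-0.064,"y":-0.119,"z":0,"jaw":1},{"ax":0,"ay":0,"az":0,"x":0,"y":0,"z":0.15,"jaw":1},{"ax":0,"ay":0,"az":0,"x":0,"y":0,"z":0.15,"jaw":1},{"ax":0,"ay":0,"az":0,"x":0,"y":0,"z":0.15,"jaw":1},{"ax":0,"ay":0,"az":0,"x":0,"y":0,"z":0.15,"jaw":1},{"ax":0,"ay":0,"az":0,"x":0,"y":0,"z":0.14,"jaw":1},{"ax":0,"ay":0,"az":0,"x":0,"y":0,"z":0,"jaw":1}]' 30
python3 - <<'E'
from h import *;from workcell import manip,snapshot
s=manip.state();print(s["qpos"].round(2));go(s,[629.8,41.7,110],0.127)
E
```

```text
t: 4.53
tool_pos: [624.9, 42.2, 159.0]
orientation: [-3.142, 0.012, 0.126]
contact_force: [-1.5, 0.8, -1.8]
finger_gap: -0.2
[-0.75  0.41  0.82  1.62 -0.31  1.26 -1.32]
pos [624.9  42.2 159. ] rpy [-3.1416  0.0124  0.1256] F [-1.5  0.8 -1.8] gap -0.2 t 4.53
shift units [0.022 0.004 0.196] mm [ 5.4  1.1 48.9]
turn units [-0.     0.025 -0.003]
```

```bash
python3 -m handwheel '[{"ax":0,"ay":0,"az":0,"x":0,"y":0,"z":0.03,"jaw":1},{"ax":0,"ay":0,"az":0,"x":0,"y":0,"z":0,"jaw":1}]' 30
python3 - <<'E'
from h import *;from workcell import manip,snapshot
s=manip.state();go(s,[629.8,41.7,116],0.127)
E
```

```text
t: 4.7
tool_pos: [630.5, 41.5, 159.7]
orientation: [3.141, -0.001, 0.124]
contact_force: [0.3, 0.7, -0.1]
finger_gap: -0.0
pos [630.5  41.5 159.7] rpy [ 3.1414e+00 -1.1000e-03  1.2390e-01] F [ 0.3  0.7 -0.1] gap -0.0 t 4.7
shift units [-0.003 -0.001  0.175] mm [-0.7 -0.3 43.7]
turn units [ 0.    -0.002 -0.006]
```

```bash
python3 -m handwheel '[{"ax":0,"ay":0,"az":0,"x":0,"y":0,"z":0.03,"jaw":1},{"ax":0,"ay":0,"az":0,"x":0,"y":0,"z":0.03,"jaw":1},{"ax":0,"ay":0,"az":0,"x":0,"y":0,"z":0.03,"jaw":1},{"ax":0,"ay":0,"az":0,"x":0,"y":0,"z":0.03,"jaw":1},{"ax":0,"ay":0,"az":0,"x":0,"y":0,"z":0.03,"jaw":1},{"ax":0,"ay":0,"az":0,"x":0,"y":0,"z":0.02,"jaw":1},{"ax":0,"ay":0,"az":0,"x":0,"y":0,"z":0,"jaw":1}]' 30
python3 -m handwheel '[{"ax":0,"ay":0,"az":0,"x":0,"y":0,"z":0.01,"jaw":1},{"ax":0,"ay":0,"az":0,"x":0,"y":0,"z":0.01,"jaw":1},{"ax":0,"ay":0,"az":0,"x":0,"y":0,"z":0.01,"jaw":1},{"ax":0,"ay":0,"az":0,"x":0,"y":0,"z":0,"jaw":1}]' 30
```

```text
t: 5.28
tool_pos: [629.1, 41.7, 114.8]
orientation: [3.141, 0.002, 0.123]
contact_force: [1.0, -1.1, -3.2]
finger_gap: 0.4
t: 5.62
tool_pos: [630.3, 41.7, 110.2]
orientation: [-3.141, -0.001, 0.123]
contact_force: [-2.2, -0.0, 5.2]
finger_gap: -0.4
```

```bash
python3 -m handwheel '[{"ax":0,"ay":0,"az":0,"x":0,"y":0,"z":0.01,"jaw":1},{"ax":0,"ay":0,"az":0,"x":0,"y":0,"z":0.006,"jaw":1},{"ax":0,"ay":0,"az":0,"x":0,"y":0,"z":0,"jaw":1}]' 30
```

```text
t: 5.87
tool_pos: [631.9, 41.6, 110.3]
orientation: [-3.139, -0.005, 0.123]
contact_force: [-8.2, -0.1, 25.6]
finger_gap: -0.0
```

Pocket 1: stopped at z=110.3 with 25 N, so there is a bottle in it. Next is pocket 0.

```bash
python3 -m handwheel '[{"ax":0,"ay":0,"az":0,"x":0,"y":0,"z":-0.12,"jaw":1},{"ax":0,"ay":0,"az":0,"x":0,"y":0,"z":-0.12,"jaw":1},{"ax":0,"ay":0,"az":0,"x":0,"y":-0.134,"z":0,"jaw":1},{"ax":0,"ay":0,"az":0,"x":0,"y":-0.134,"z":0,"jaw":1},{"ax":0,"ay":0,"az":0,"x":0,"y":0,"z":0,"jaw":1},{"ax":0,"ay":0,"az":0,"x":0,"y":0,"z":0,"jaw":1},{"ax":0,"ay":0,"az":0,"x":0,"y":0,"z":0,"jaw":1}]' 30
python3 - <<'E'
from h import *;from workcell import manip,snapshot
s=manip.state();print(s["qpos"].round(2));go(s,[621.3,108.2,112],0.127)
E
```

```text
t: 6.45
tool_pos: [621.5, 108.1, 164.7]
orientation: [3.141, 0.0, 0.124]
contact_force: [-0.1, -0.3, -0.3]
finger_gap: 0.3
[-0.85  0.4   0.81  1.61 -0.3   1.26 -1.43]
pos [621.5 108.1 164.7] rpy [3.141e+00 1.000e-04 1.236e-01] F [-0.1 -0.3 -0.3] gap 0.3 t 6.45
shift units [-0.001 -0.001  0.211] mm [-0.2 -0.2 52.7]
turn units [ 0.001  0.    -0.007]
```

```bash
python3 -m handwheel '[{"ax":0,"ay":0,"az":0,"x":0,"y":0,"z":0.04,"jaw":1},{"ax":0,"ay":0,"az":0,"x":0,"y":0,"z":0.04,"jaw":1},{"ax":0,"ay":0,"az":0,"x":0,"y":0,"z":0.04,"jaw":1},{"ax":0,"ay":0,"az":0,"x":0,"y":0,"z":0.04,"jaw":1},{"ax":0,"ay":0,"az":0,"x":0,"y":0,"z":0.03,"jaw":1},{"ax":0,"ay":0,"az":0,"x":0,"y":0,"z":0.02,"jaw":1},{"ax":0,"ay":0,"az":0,"x":0,"y":0,"z":0.01,"jaw":1},{"ax":0,"ay":0,"az":0,"x":0,"y":0,"z":0.01,"jaw":1},{"ax":0,"ay":0,"az":0,"x":0,"y":0,"z":0,"jaw":1}]' 30
```

```text
t: 7.2
tool_pos: [621.5, 108.1, 106.9]
orientation: [3.141, 0.0, 0.123]
contact_force: [0.6, -0.5, -1.8]
finger_gap: 0.1
```

```bash
python3 -m handwheel '[{"ax":0,"ay":0,"az":0,"x":0,"y":0,"z":0.02,"jaw":1},{"ax":0,"ay":0,"az":0,"x":0,"y":0,"z":0.02,"jaw":1},{"ax":0,"ay":0,"az":0,"x":0,"y":0,"z":0,"jaw":1}]' 30
```

```text
t: 7.45
tool_pos: [623.5, 106.7, 99.0]
orientation: [3.141, -0.004, 0.122]
contact_force: [1.0, -3.1, 6.1]
finger_gap: 0.4
```

Pocket 0: the fingertip reached z=99, 47 mm below the rim, with only light force, so pocket 0 is empty. Next I go up and across to the bottle.

```bash
python3 -m handwheel '[{"ax":0,"ay":0,"az":0,"x":0,"y":0,"z":-0.15,"jaw":1},{"ax":0,"ay":0,"az":0,"x":0,"y":0,"z":-0.15,"jaw":1},{"ax":0,"ay":0,"az":0,"x":0,"y":0,"z":-0.155,"jaw":1},{"ax":0,"ay":0,"az":0,"x":0,"y":0,"z":-0.155,"jaw":-0.43},{"ax":0,"ay":0,"az":0,"x":-0.088,"y":0.108,"z":0,"jaw":-0.43},{"ax":0,"ay":0,"az":0,"x":-0.088,"y":0.108,"z":0,"jaw":-0.43},{"ax":0,"ay":0,"az":0,"x":-0.088,"y":0.108,"z":0,"jaw":-0.43},{"ax":0,"ay":0,"az":0,"x":-0.088,"y":0.108,"z":0,"jaw":-0.43},{"ax":0,"ay":0,"az":0,"x":-0.088,"y":0.108,"z":0,"jaw":-0.43},{"ax":0,"ay":0,"az":0,"x":-0.088,"y":0.108,"z":0,"jaw":-0.43},{"ax":0,"ay":0,"az":0,"x":-0.088,"y":0.108,"z":0,"jaw":-0.43},{"ax":0,"ay":0,"az":0,"x":-0.088,"y":0.108,"z":0,"jaw":-0.43}]' 30
python3 -m handwheel '[{"ax":0,"ay":0,"az":0,"x":-0.088,"y":0.108,"z":0,"jaw":-0.43},{"ax":0,"ay":0,"az":0,"x":-0.088,"y":0.108,"z":0,"jaw":-0.43},{"ax":0,"ay":0,"az":0,"x":0,"y":0,"z":0,"jaw":-0.43},{"ax":0,"ay":0,"az":0,"x":0,"y":0,"z":0,"jaw":-0.43},{"ax":0,"ay":0,"az":0,"x":0,"y":0,"z":0,"jaw":-0.43}]' 30
python3 - <<'E'
from h import *;from workcell import manip,snapshot
s=snapshot("wrist");cv2.imwrite("pics/wrist2.png",s["img"][:,:,::-1]);np.savez("pics/wrist2.npz",**s)
s=manip.state();print(s["qpos"].round(2));go(s,[438.5,-188,80],0.127)
E
```

```text
t: 8.45
tool_pos: [472.4, -129.0, 249.6]
orientation: [-3.141, -0.001, 0.123]
contact_force: [0.7, 0.1, 0.5]
finger_gap: 60.9
t: 8.87
tool_pos: [436.6, -186.3, 249.9]
orientation: [-3.14, -0.001, 0.123]
contact_force: [0.7, 0.7, -0.2]
finger_gap: 61.2
[-0.75 -0.19  1.    1.87  0.16  1.38 -1.24]
pos [ 436.9 -185.7  249.8] rpy [-3.1411e+00 -5.0000e-04  1.2430e-01] F [-0.5  0.1  0.5] gap 61.6 t 8.92
shift units [0.005 0.01  0.679] mm [  1.2   2.5 169.8]
turn units [-0.001 -0.001 -0.005]
```

View pics/wrist2.png

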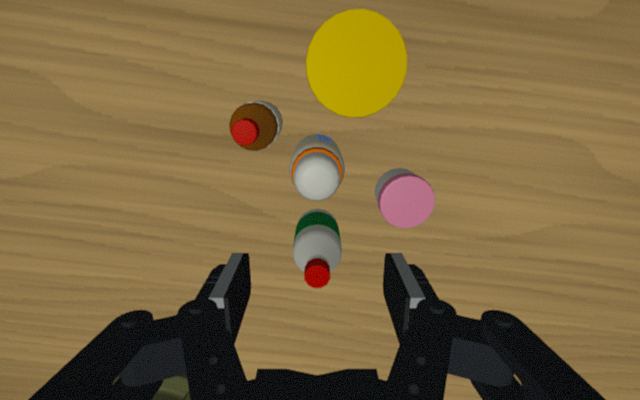

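The wrist view shows the bottle's white cap at about (317,175) with the orange collar ringing it. The syrup is at (253,125), tin at (357,62), lotion at (317,250) and cream jar at (405,198). The finger tips are clear of them.

Run:
```python
from h import *
s=load("wrist2");H=hsv(s);W=cloud(s)
R=np.zeros((400,640),bool);R[125:205,280:355]=1
w=(H[...,1]<50)&(H[...,2]>130)&R
q=max(comps(w),key=lambda a:a.sum());v,u=np.where(q);print("cap px",u.min(),u.max(),v.min(),v.max(),len(u))
for z in(99,102,105): print(z,ray(s,u.mean(),v.mean(),z).round(1))
P=W[R&(W[...,2]>85)&(W[...,2]<112)];print("depth cap",len(P),np.median(P,0).round(1),((P.min(0)+P.max(0))/2).round(1),circ(P[:,:2]))
o=(H[...,0]>4)&(H[...,0]<16)&(H[...,1]>170)&(H[...,2]>120)&R
v,u=np.where(o);print("or",u.min(),u.max(),v.min(),v.max())
uc=(u.min()+u.max())/2
k=[(a,b) for a,b in zip(u,v)];h=cv2.convexHull(np.array(k))[:,0]
P=np.array([ray(s,a,b,80)[:2] for a,b in h]);print("collar circ",circ(P))
# circle-fit of upper collar arc at z 82?
```

```text
cap px 294 337 157 199 1473
99 [ 438.6 -183.4   99. ]
102 [ 439.4 -183.4  102. ]
105 [ 440.1 -183.3  105. ]
depth cap 1785 [ 441.6 -184.1  103.7] [ 438.6 -184.1   95.9] (array([ 440.37466945, -184.18973329]), np.float64(14.94562437100525))
or 291 341 148 181
collar circ (array([ 439.10026346, -184.1527193 ]), np.float64(23.857704388638062))
```

```bash
python3 -m handwheel '[{"ax":0,"ay":0,"az":0,"x":0.009,"y":0.001,"z":0.14,"jaw":-0.43},{"ax":0,"ay":0,"az":0,"x":0,"y":0,"z":0.14,"jaw":-0.43},{"ax":0,"ay":0,"az":0,"x":0,"y":0,"z":0.14,"jaw":-0.43},{"ax":0,"ay":0,"az":0,"x":0,"y":0,"z":0.08,"jaw":-0.43},{"ax":0,"ay":0,"az":0,"x":0,"y":0,"z":0,"jaw":-0.43},{"ax":0,"ay":0,"az":0,"x":0,"y":0,"z":0,"jaw":-0.43}]' 30
python3 - <<'E'
from h import *;from workcell import manip,snapshot
s=snapshot("wrist");cv2.imwrite("pics/wrist3.png",s["img"][:,:,::-1]);np.savez("pics/wrist3.npz",**s)
s=manip.state();print(s["qpos"].round(2));go(s,[439,-186,80],0.127)
E
```

```text
t: 9.42
tool_pos: [438.4, -186.1, 124.3]
orientation: [3.14, 0.003, 0.124]
contact_force: [-0.1, 0.5, 0.9]
finger_gap: 61.1
[-0.77  0.03  1.14  2.03 -0.03  1.1  -1.06]
pos [ 439.5 -186.5  125.6] rpy [3.1399e+00 3.0000e-04 1.2420e-01] F [-0.2  0.1 -0.6] gap 61.0 t 9.47
shift units [-0.002 -0.003  0.182] mm [-0.5 -0.6 45.5]
turn units [ 0.003  0.001 -0.006]
```

View pics/wrist3.png

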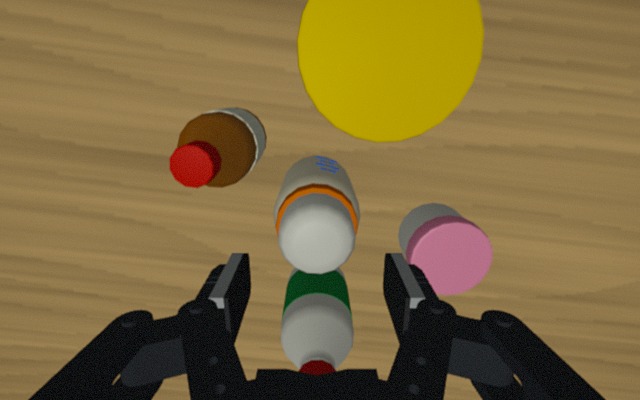

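The cap is centred between the fingers (cap column 317, finger midpoint about 317), and the cream lid and lotion shoulder are clear. I'll go down.

```bash
python3 -m handwheel '[{"ax":0,"ay":0,"az":0,"x":-0.002,"y":0,"z":0.06,"jaw":-0.43},{"ax":0,"ay":0,"az":0,"x":0,"y":0,"z":0.06,"jaw":-0.43},{"ax":0,"ay":0,"az":0,"x":0,"y":0,"z":0.05,"jaw":-0.43},{"ax":0,"ay":0,"az":0,"x":0,"y":0,"z":0,"jaw":-0.43},{"ax":0,"ay":0,"az":0,"x":0,"y":0,"z":0,"jaw":-0.43}]' 30
python3 - <<'E'
from h import *;from workcell import manip,snapshot
s=snapshot("side");cv2.imwrite("pics/side3.png",cv2.resize(s["img"][180:380,220:440,::-1],None,fx=3,fy=3))
s=snapshot("scene");cv2.imwrite("pics/scene3.png",cv2.resize(s["img"][150:300,160:380,::-1],None,fx=3.6,fy=3.6))
s=manip.state();print(s["qpos"].round(2));go(s,[439,-186,80],0.127)
E
```

```text
t: 9.88
tool_pos: [439.3, -186.9, 83.6]
orientation: [3.141, -0.001, 0.123]
contact_force: [1.5, -0.1, 0.4]
finger_gap: 61.1
[-0.71  0.14  1.14  2.07 -0.15  1.01 -0.95]
pos [ 439.6 -187.    83.9] rpy [ 3.1413e+00 -2.8000e-03  1.2330e-01] F [ 0.2 -1.2 -1.2] gap 61.0 t 9.98
shift units [-0.002 -0.004  0.016] mm [-0.5 -1.1  3.9]
turn units [ 0.001 -0.006 -0.007]
```

View pics/side3.png

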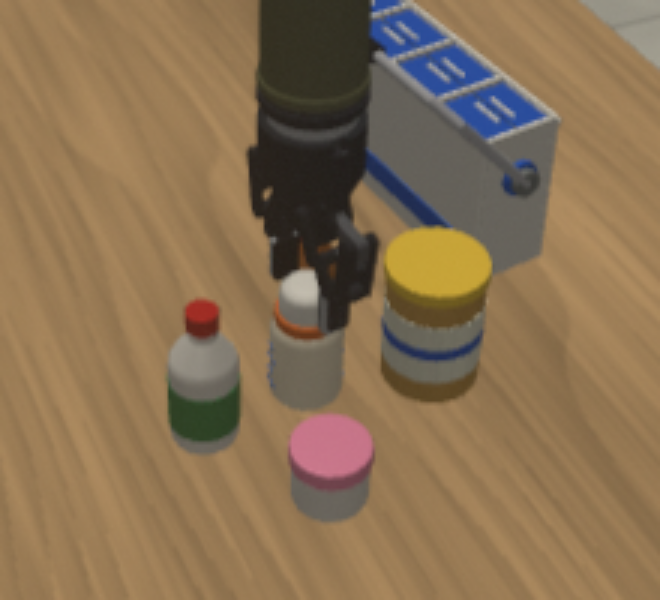

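View pics/scene3.png

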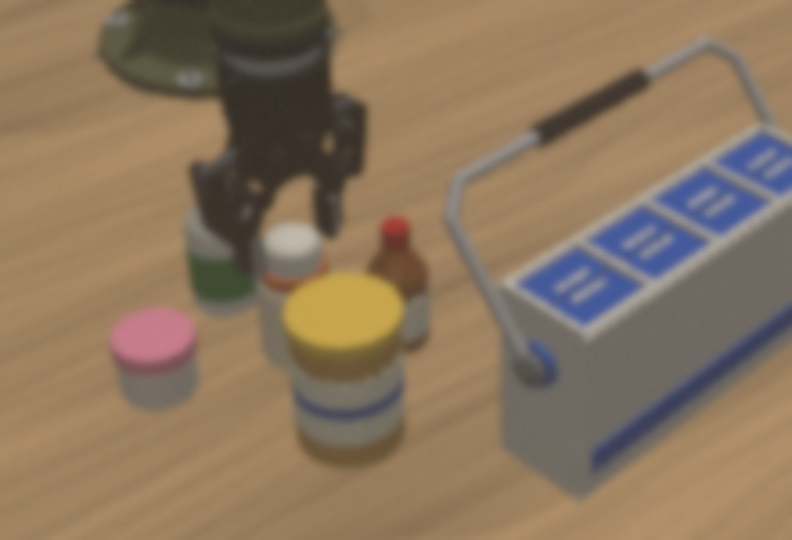

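The side and scene crops show the fingers astride the white cap just above the orange collar, clear of the tin, syrup and lotion. I'll close on the cap.

```bash
python3 -m handwheel '[{"ax":0,"ay":0,"az":0,"x":-0.002,"y":-0.003,"z":0.008,"jaw":-0.43},{"ax":0,"ay":0,"az":0,"x":0,"y":0,"z":0,"jaw":0.2},{"ax":0,"ay":0,"az":0,"x":0,"y":0,"z":0,"jaw":0.5},{"ax":0,"ay":0,"az":0,"x":0,"y":0,"z":0,"jaw":0.5},{"ax":0,"ay":0,"az":0,"x":0,"y":0,"z":0,"jaw":0.5},{"ax":0,"ay":0,"az":0,"x":0,"y":0,"z":0,"jaw":0.5}]' 40
python3 -m handwheel '[{"ax":0,"ay":0,"az":0,"x":0,"y":0,"z":-0.05,"jaw":0.5},{"ax":0,"ay":0,"az":0,"x":0,"y":0,"z":-0.1,"jaw":0.5},{"ax":0,"ay":0,"az":0,"x":0,"y":0,"z":-0.1,"jaw":0.5},{"ax":0,"ay":0,"az":0,"x":0,"y":0,"z":0,"jaw":0.5},{"ax":0,"ay":0,"az":0,"x":0,"y":0,"z":0,"jaw":0.5}]' 40
python3 - <<'E'
from h import *;from workcell import manip,snapshot
s=snapshot("side");cv2.imwrite("pics/side4.png",cv2.resize(s["img"][150:380,220:440,::-1],None,fx=2.5,fy=2.5));np.savez("pics/side4.npz",**s)
s=manip.state();print(s["qpos"].round(2));go(s,[439,-186,320],0.127)
E
```

```text
t: 10.48
tool_pos: [438.2, -186.0, 81.2]
orientation: [-3.141, -0.001, 0.123]
contact_force: [-1.6, 1.4, 7.4]
finger_gap: 41.3
t: 10.9
tool_pos: [438.6, -185.9, 143.8]
orientation: [-3.14, -0.004, 0.123]
contact_force: [0.4, 0.4, -2.3]
finger_gap: 41.4
[-0.79 -0.03  1.14  2.01  0.03  1.14 -1.11]
pos [ 437.6 -185.6  142.7] rpy [-3.1402e+00 -1.0000e-03  1.2340e-01] F [-0.2  0.3 -1.9] gap 40.9 t 10.95
shift units [ 0.006  0.001 -0.709] mm [   1.5    0.3 -177.3]
turn units [-0.003 -0.002 -0.007]
```

View pics/side4.png

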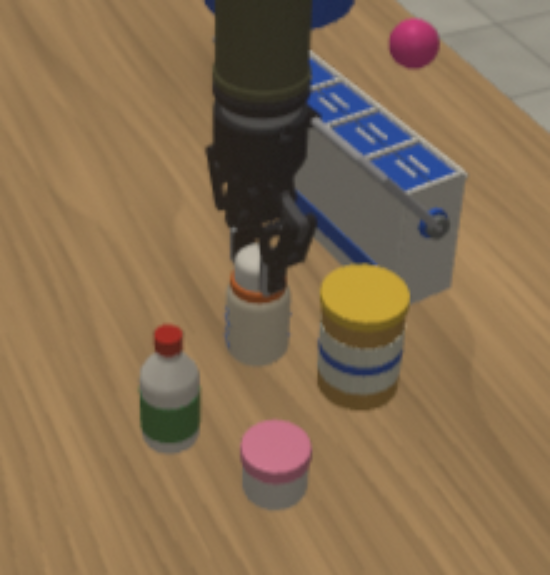

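The side crop shows the bottle hanging upright from its cap, with the tin, cream and lotion standing undisturbed. I'll raise it and carry it over to pocket 0.

```bash
python3 -m handwheel '[{"ax":0,"ay":0,"az":0,"x":0,"y":0,"z":-0.12,"jaw":0.5},{"ax":0,"ay":0,"az":0,"x":0,"y":0,"z":-0.16,"jaw":0.5},{"ax":0,"ay":0,"az":0,"x":0,"y":0,"z":-0.16,"jaw":0.5},{"ax":0,"ay":0,"az":0,"x":0,"y":0,"z":-0.16,"jaw":0.5},{"ax":0,"ay":0,"az":0,"x":0,"y":0,"z":-0.15,"jaw":0.5},{"ax":0,"ay":0,"az":0,"x":0.04,"y":-0.048,"z":0,"jaw":0.5},{"ax":0,"ay":0,"az":0,"x":0.08,"y":-0.098,"z":0,"jaw":0.5},{"ax":0,"ay":0,"az":0,"x":0.1,"y":-0.124,"z":0,"jaw":0.5},{"ax":0,"ay":0,"az":0,"x":0.1,"y":-0.124,"z":0,"jaw":0.5},{"ax":0,"ay":0,"az":0,"x":0.1,"y":-0.124,"z":0,"jaw":0.5},{"ax":0,"ay":0,"az":0,"x":0.1,"y":-0.124,"z":0,"jaw":0.5},{"ax":0,"ay":0,"az":0,"x":0.1,"y":-0.124,"z":0,"jaw":0.5}]' 40
python3 -m handwheel '[{"ax":0,"ay":0,"az":0,"x":0.1,"y":-0.124,"z":0,"jaw":0.5},{"ax":0,"ay":0,"az":0,"x":0.08,"y":-0.098,"z":0,"jaw":0.5},{"ax":0,"ay":0,"az":0,"x":0.06,"y":-0.07,"z":0,"jaw":0.5},{"ax":0,"ay":0,"az":0,"x":0.02,"y":-0.02,"z":0,"jaw":0.5},{"ax":0,"ay":0,"az":0,"x":0,"y":0,"z":0,"jaw":0.5},{"ax":0,"ay":0,"az":0,"x":0,"y":0,"z":0,"jaw":0.5}]' 40
python3 - <<'E'
from h import *;from workcell import manip,snapshot
for n in ("side","scene","wrist"):
    s=snapshot(n);cv2.imwrite(f"pics/{n}5.png",s["img"][...,::-1]);np.savez(f"pics/{n}5.npz",**s)
s=manip.state();print(s["qpos"].round(2));go(s,[621.3,108.2,240],0.127)
E
```

```text
t: 11.95
tool_pos: [568.2, 25.2, 327.5]
orientation: [3.141, 0.004, 0.123]
contact_force: [0.7, -0.5, -0.3]
finger_gap: 40.9
t: 12.45
tool_pos: [622.4, 107.1, 328.3]
orientation: [3.139, 0.003, 0.122]
contact_force: [-0.9, -0.7, -1.1]
finger_gap: 41.0
[-0.87  0.33  0.87  1.36 -0.25  1.56 -1.47]
pos [622.4 106.  330.4] rpy [-3.1414e+00  2.0000e-04  1.1960e-01] F [-0.9 -0.1 -1. ] gap 40.8 t 12.6
shift units [-0.003 -0.009  0.362] mm [-0.8 -2.3 90.4]
turn units [-0.     0.    -0.015]
```

View pics/side5.png

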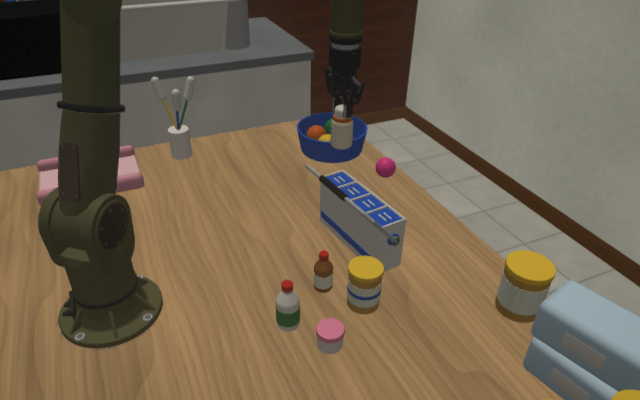

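View pics/wrist5.png

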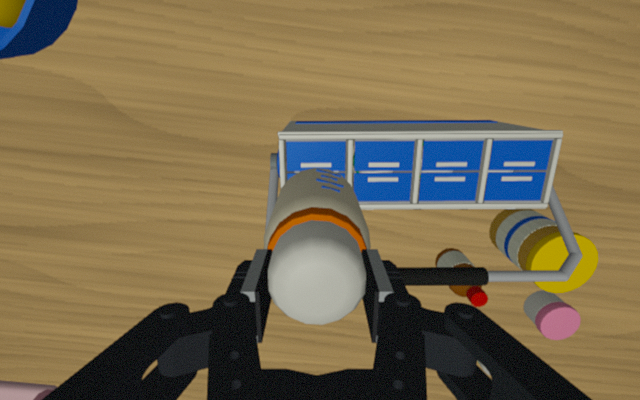

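The side view shows the bottle held upright above pocket 0 at about (342,130). I'll lower it to just over the flaps and compare bottle and pocket in the same views, so the calibration bias cancels.

```bash
python3 -m handwheel '[{"ax":0,"ay":0,"az":-0.01,"x":-0.003,"y":-0.008,"z":0.08,"jaw":0.5},{"ax":0,"ay":0,"az":0,"x":0,"y":0,"z":0.11,"jaw":0.5},{"ax":0,"ay":0,"az":0,"x":0,"y":0,"z":0.09,"jaw":0.5},{"ax":0,"ay":0,"az":0,"x":0,"y":0,"z":0.04,"jaw":0.5},{"ax":0,"ay":0,"az":0,"x":0,"y":0,"z":0,"jaw":0.5},{"ax":0,"ay":0,"az":0,"x":0,"y":0,"z":0,"jaw":0.5}]' 40
python3 - <<'E'
from h import *;from workcell import manip,snapshot
for n in ("side","scene","wrist"):
    s=snapshot(n);cv2.imwrite(f"pics/{n}6.png",s["img"][...,::-1]);np.savez(f"pics/{n}6.npz",**s)
a=cv2.imread("pics/side6.png")[90:230,270:430];b=cv2.imread("pics/scene6.png")[110:260,290:450]
cv2.imwrite("pics/c6.png",np.hstack([cv2.resize(a,(400,350)),cv2.resize(b,(400,350))]))
st=manip.state();go(st,[621.3,108.2,230],0.127)
for n in ("side6","scene6"):
    s=load(n);W=cloud(s)
    for z0,z1 in((172,182),(182,192),(192,202),(202,212),(212,222)):
        q=W[(W[...,2]>z0)&(W[...,2]<z1)&(np.hypot(W[...,0]-621,W[...,1]-108)<40)]
        if len(q)>10: print(n,z0,len(q),[x.round(1) for x in circ(q[:,:2])],q.min(0).round(0),q.max(0).round(0))
E
```

```text
t: 13.1
tool_pos: [621.9, 109.5, 251.2]
orientation: [-3.141, -0.001, 0.127]
contact_force: [0.4, 0.2, -0.9]
finger_gap: 41.1
pos [622.9 109.9 252.3] rpy [-3.1411e+00 -3.1000e-03  1.2740e-01] F [-0.4 -0.2 -1.3] gap 41.2 t 13.25
shift units [-0.007  0.006  0.089] mm [-1.8  1.5 22.3]
turn units [-0.001 -0.006  0.001]
side6 172 53 [array([621.6, 106.2]), np.float64(25.3)] [594.  79. 172.] [641. 119. 182.]
side6 182 69 [array([622.8, 107.7]), np.float64(26.8)] [595.  77. 182.] [651. 120. 192.]
side6 192 66 [array([621.1, 106. ]), np.float64(25.2)] [594.  78. 192.] [648. 118. 202.]
side6 202 71 [array([621.5, 106.2]), np.float64(25.5)] [594.  78. 202.] [645. 119. 212.]
side6 212 75 [array([621.5, 107. ]), np.float64(26.2)] [591.  77. 212.] [643. 116. 222.]
scene6 172 70 [array([624.3, 109.3]), np.float64(26.6)] [602.  81. 172.] [655. 120. 182.]
scene6 182 75 [array([624.8, 108.9]), np.float64(26.3)] [610.  79. 182.] [654. 126. 192.]
scene6 192 67 [array([624.7, 108.6]), np.float64(26.0)] [607.  80. 192.] [652. 123. 202.]
scene6 202 80 [array([624. , 109.4]), np.float64(27.1)] [603.  78. 202.] [654. 128. 212.]
scene6 212 75 [array([624.2, 108.9]), np.float64(26.8)] [605.  80. 212.] [653. 123. 222.]
```

View pics/c6.png

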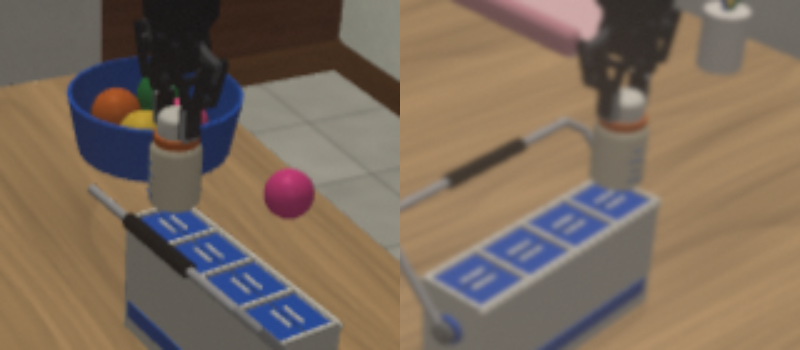

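Both views agree that the bottle is within about 1–2 mm of the pocket centre and hangs vertically. I'll insert slowly, watching force.

```bash
python3 -m handwheel '[{"ax":0,"ay":0,"az":0,"x":-0.004,"y":0.003,"z":0.05,"jaw":0.5},{"ax":0,"ay":0,"az":0,"x":0,"y":0,"z":0.04,"jaw":0.5},{"ax":0,"ay":0,"az":0,"x":0,"y":0,"z":0.03,"jaw":0.5},{"ax":0,"ay":0,"az":0,"x":0,"y":0,"z":0.03,"jaw":0.5},{"ax":0,"ay":0,"az":0,"x":0,"y":0,"z":0.03,"jaw":0.5},{"ax":0,"ay":0,"az":0,"x":0,"y":0,"z":0,"jaw":0.5}]' 40
python3 - <<'E'
from h import *;from workcell import manip
st=manip.state();go(st,[621.3,108.2,152],0.127)
E
```

```text
t: 13.75
tool_pos: [620.1, 109.2, 203.4]
orientation: [3.141, 0.002, 0.128]
contact_force: [-0.3, 0.2, -1.5]
finger_gap: 41.1
pos [620.1 109.2 203.4] rpy [3.1411e+00 2.4000e-03 1.2780e-01] F [-0.3  0.2 -1.5] gap 41.1 t 13.75
shift units [0.005 0.005 0.205] mm [ 1.1  1.2 51.3]
turn units [0.001 0.005 0.002]
```

```bash
python3 -m handwheel '[{"ax":0,"ay":0,"az":0,"x":0.002,"y":0.003,"z":0.03,"jaw":0.5},{"ax":0,"ay":0,"az":0,"x":0,"y":0,"z":0.03,"jaw":0.5},{"ax":0,"ay":0,"az":0,"x":0,"y":0,"z":0.03,"jaw":0.5},{"ax":0,"ay":0,"az":0,"x":0,"y":0,"z":0.03,"jaw":0.5},{"ax":0,"ay":0,"az":0,"x":0,"y":0,"z":0,"jaw":0.5}]' 40
python3 - <<'E'
from h import *;from workcell import manip
st=manip.state();go(st,[621.3,108.2,152],0.127)
E
```

```text
t: 14.17
tool_pos: [620.3, 108.5, 172.8]
orientation: [3.141, 0.003, 0.128]
contact_force: [-0.4, -0.2, -3.0]
finger_gap: 41.2
pos [620.3 108.5 172.8] rpy [3.1409 0.0035 0.1278] F [-0.4 -0.2 -3. ] gap 41.2 t 14.17
shift units [0.004 0.002 0.083] mm [ 1.   0.4 20.8]
turn units [0.001 0.007 0.002]
```

```bash
python3 -m handwheel '[{"ax":0,"ay":0,"az":0,"x":0.002,"y":0.001,"z":0.03,"jaw":0.5},{"ax":0,"ay":0,"az":0,"x":0,"y":0,"z":0.03,"jaw":0.5},{"ax":0,"ay":0,"az":0,"x":0,"y":0,"z":0.02,"jaw":0.5},{"ax":0,"ay":0,"az":0,"x":0,"y":0,"z":0,"jaw":0.5},{"ax":0,"ay":0,"az":0,"x":0,"y":0,"z":0,"jaw":0.5}]' 40
python3 - <<'E'
from h import *;from workcell import manip,snapshot
for n in ("side","scene","wrist"):
    s=snapshot(n);cv2.imwrite(f"pics/{n}7.png",s["img"][...,::-1])
a=cv2.imread("pics/side7.png")[90:230,270:430];b=cv2.imread("pics/scene7.png")[110:260,290:450]
cv2.imwrite("pics/c7.png",np.hstack([cv2.resize(a,(400,350)),cv2.resize(b,(400,350))]))
st=manip.state();go(st,[621.3,108.2,152],0.127)
E
```

```text
t: 14.58
tool_pos: [621.8, 108.4, 154.6]
orientation: [3.141, 0.001, 0.128]
contact_force: [-0.6, 0.3, -2.6]
finger_gap: 40.9
pos [622.1 108.5 155.3] rpy [-3.1415e+00  1.0000e-04  1.2790e-01] F [ 0.4 -0.5 -2. ] gap 41.0 t 14.73
shift units [-0.003  0.001  0.013] mm [-0.8  0.2  3.3]
turn units [-0.     0.     0.002]
```

View pics/c7.png

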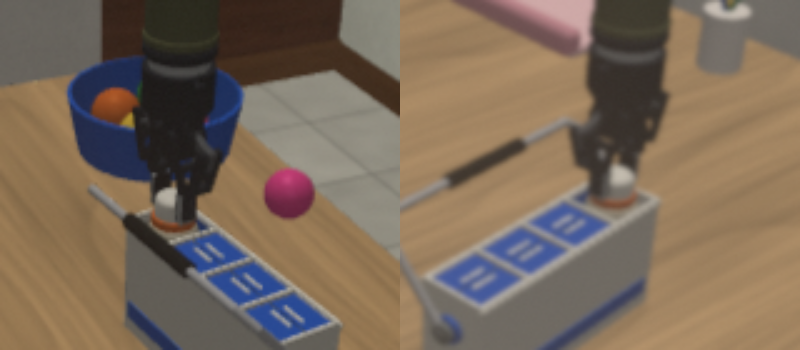

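The bottle is in pocket 0 with the collar just above rim level, and only weight-like force is read. I'll release, rise and look.

```bash
python3 -m handwheel '[{"ax":0,"ay":0,"az":0,"x":0,"y":0,"z":0,"jaw":-0.3},{"ax":0,"ay":0,"az":0,"x":0,"y":0,"z":0,"jaw":-0.3},{"ax":0,"ay":0,"az":0,"x":0,"y":0,"z":0,"jaw":-0.3},{"ax":0,"ay":0,"az":0,"x":0,"y":0,"z":-0.08,"jaw":-0.3},{"ax":0,"ay":0,"az":0,"x":0,"y":0,"z":-0.12,"jaw":-0.3},{"ax":0,"ay":0,"az":0,"x":0,"y":0,"z":-0.04,"jaw":-0.3},{"ax":0,"ay":0,"az":0,"x":0,"y":0,"z":0,"jaw":1},{"ax":0,"ay":0,"az":0,"x":0,"y":0,"z":0,"jaw":1},{"ax":0,"ay":0,"az":0,"x":0,"y":0,"z":0,"jaw":1},{"ax":0,"ay":0,"az":0,"x":0,"y":0,"z":0,"jaw":1}]' 40
python3 - <<'E'
from h import *;from workcell import manip,snapshot
for n in ("side","scene","wrist"):
    s=snapshot(n);cv2.imwrite(f"pics/{n}8.png",s["img"][...,::-1])
a=cv2.imread("pics/side8.png")[90:230,270:430];b=cv2.imread("pics/scene8.png")[110:260,290:450]
cv2.imwrite("pics/c8.png",np.hstack([cv2.resize(a,(400,350)),cv2.resize(b,(400,350))]))
st=manip.state();go(st,[621.3,108.2,152],0.127)
E
```

```text
t: 15.57
tool_pos: [621.3, 108.5, 213.9]
orientation: [3.141, 0.002, 0.128]
contact_force: [-0.3, 0.3, -0.1]
finger_gap: 7.0
pos [621.6 108.4 214.3] rpy [3.1413e+00 1.5000e-03 1.2780e-01] F [-0.9  0.2  0.5] gap -0.0 t 15.72
shift units [-0.001  0.001  0.249] mm [-0.3  0.2 62.3]
turn units [0.001 0.003 0.002]
```

View pics/c8.png

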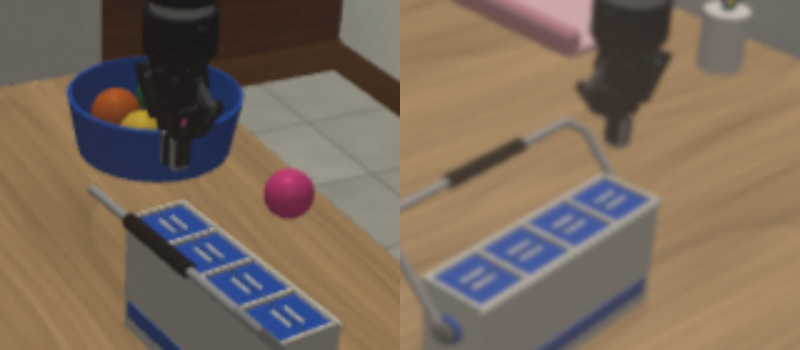

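View pics/wrist8.png

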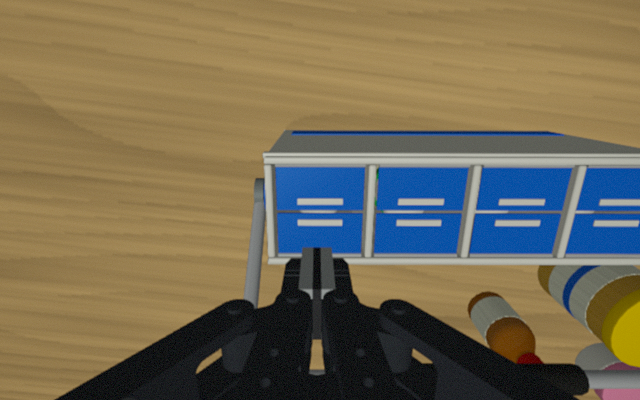

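All four flap pairs are shut and the bottle has slid out of sight. I'll push down on it to make sure it is right at the bottom.

```bash
python3 -m handwheel '[{"ax":0,"ay":0,"az":0,"x":0,"y":0,"z":0.12,"jaw":1},{"ax":0,"ay":0,"az":0,"x":0,"y":0,"z":0.11,"jaw":1},{"ax":0,"ay":0,"az":0,"x":0,"y":0,"z":0.04,"jaw":1},{"ax":0,"ay":0,"az":0,"x":0,"y":0,"z":0.04,"jaw":1},{"ax":0,"ay":0,"az":0,"x":0,"y":0,"z":0.04,"jaw":1},{"ax":0,"ay":0,"az":0,"x":0,"y":0,"z":0.03,"jaw":1},{"ax":0,"ay":0,"az":0,"x":0,"y":0,"z":0.02,"jaw":1},{"ax":0,"ay":0,"az":0,"x":0,"y":0,"z":0.01,"jaw":1},{"ax":0,"ay":0,"az":0,"x":0,"y":0,"z":0,"jaw":1}]' 40
```

```text
t: 16.47
tool_pos: [622.2, 108.4, 112.7]
orientation: [3.141, -0.0, 0.128]
contact_force: [0.4, -0.5, -2.7]
finger_gap: -0.2
```

```bash
python3 -m handwheel '[{"ax":0,"ay":0,"az":0,"x":0,"y":0,"z":0.01,"jaw":1},{"ax":0,"ay":0,"az":0,"x":0,"y":0,"z":0.01,"jaw":1},{"ax":0,"ay":0,"az":0,"x":0,"y":0,"z":0.006,"jaw":1},{"ax":0,"ay":0,"az":0,"x":0,"y":0,"z":0,"jaw":1}]' 40
```

```text
t: 16.8
tool_pos: [623.3, 108.5, 110.2]
orientation: [-3.14, -0.003, 0.128]
contact_force: [-5.6, -0.5, 17.3]
finger_gap: -0.0
```

It stopped at 110.2 mm with 17 N, the same height as the stored bottle felt in pocket 1, so it is fully seated. Next is the handle: rise, cross to the robot side of the bar and push it upright.

```bash
python3 -m handwheel '[{"ax":0,"ay":0,"az":0,"x":0,"y":0,"z":-0.14,"jaw":1},{"ax":0,"ay":0,"az":0,"x":0,"y":0,"z":-0.15,"jaw":1},{"ax":0,"ay":0,"az":0,"x":0,"y":0,"z":-0.15,"jaw":1},{"ax":0,"ay":0,"az":0,"x":0,"y":0,"z":-0.15,"jaw":1},{"ax":0,"ay":0,"az":0,"x":0,"y":0,"z":-0.15,"jaw":1},{"ax":0,"ay":0,"az":0,"x":-0.117,"y":0.081,"z":0,"jaw":1},{"ax":0,"ay":0,"az":0,"x":-0.117,"y":0.081,"z":0,"jaw":1},{"ax":0,"ay":0,"az":0,"x":-0.117,"y":0.081,"z":0,"jaw":1},{"ax":0,"ay":0,"az":0,"x":-0.117,"y":0.081,"z":0,"jaw":1},{"ax":0,"ay":0,"az":0,"x":-0.117,"y":0.081,"z":0,"jaw":1},{"ax":0,"ay":0,"az":0,"x":0,"y":0,"z":0,"jaw":1},{"ax":0,"ay":0,"az":0,"x":0,"y":0,"z":0,"jaw":1}]' 40
python3 - <<'E'
from h import *;from workcell import manip,snapshot
s=snapshot("wrist");cv2.imwrite("pics/wrist9.png",s["img"][...,::-1]);np.savez("pics/wrist9.npz",**s)
st=manip.state();print(st["qpos"].round(2));go(st,[490,-10,178],0.127)
W=cloud(s)
H=hsv(s)
c=np.array([634,8.5]);ex=np.array([.992,.127]);ey=np.array([-.127,.992])
for n,Wn in (("wrist",W),("side",cloud(snapshot("side"))),("scene",cloud(snapshot("scene")))):
    d=Wn[...,:2]-c;X=d@ex;Y=d@ey
    q=(abs(Y)<120)&(X<-50)&(X>-125)&(Wn[...,2]>165)&(Wn[...,2]<225)
    if q.sum()>10: print(n,q.sum(),"x",np.percentile(X[q],[5,50,95]).round(1),"z",np.percentile(Wn[...,2][q],[5,50,95]).round(1),"y",Y[q].min().round(),Y[q].max().round())
E
```

```text
t: 17.8
tool_pos: [489.3, -12.2, 292.3]
orientation: [-3.136, -0.003, 0.125]
contact_force: [0.1, 0.5, -0.1]
finger_gap: -0.2
[-0.99 -0.12  0.9   1.77  0.09  1.45 -1.55]
pos [490.  -10.7 292. ] rpy [-3.1381e+00 -2.4000e-03  1.2720e-01] F [-0.2  1.2  1.7] gap 0.1 t 17.85
shift units [-0.001 -0.001  0.456] mm [ -0.2  -0.3 114.1]
turn units [-0.007 -0.005  0.   ]
wrist 6911 x [-92.9 -86.  -79.7] z [199.3 202.5 205.9] y -120.0 120.0
side 386 x [-94.5 -89.9 -83.1] z [196.4 203.3 208.2] y -119.0 119.0
scene 395 x [-88.4 -81.9 -77.6] z [193.2 200.5 205.6] y -119.0 120.0
```

View pics/wrist9.png

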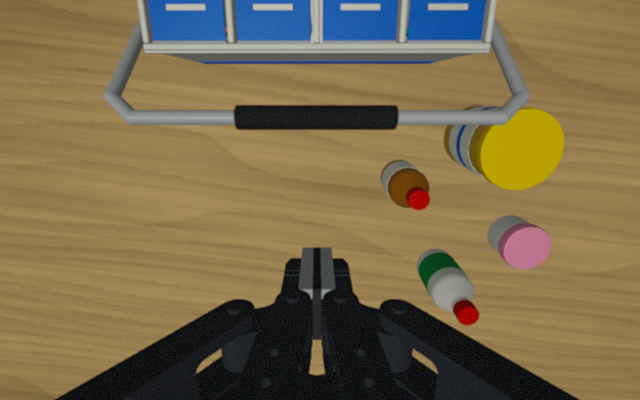

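The wrist view shows the bar across the image at row 117 (black grip columns 235–397), with the fingertips clear on the robot side. Down beside it, then push.

```bash
python3 -m handwheel '[{"ax":0,"ay":0,"az":0,"x":0,"y":0,"z":0.14,"jaw":1},{"ax":0,"ay":0,"az":0,"x":0,"y":0,"z":0.15,"jaw":1},{"ax":0,"ay":0,"az":0,"x":0,"y":0,"z":0.14,"jaw":1},{"ax":0,"ay":0,"az":0,"x":0,"y":0,"z":0.025,"jaw":1},{"ax":0,"ay":0,"az":0,"x":0.06,"y":0,"z":0,"jaw":1},{"ax":0,"ay":0,"az":0,"x":0.06,"y":0,"z":0,"jaw":1},{"ax":0,"ay":0,"az":0,"x":0.04,"y":0,"z":-0.01,"jaw":1},{"ax":0,"ay":0,"az":0,"x":0.04,"y":0,"z":-0.01,"jaw":1},{"ax":0,"ay":0,"az":0,"x":0.04,"y":0,"z":-0.02,"jaw":1},{"ax":0,"ay":0,"az":0,"x":0,"y":0,"z":0,"jaw":1}]' 40
python3 - <<'E'
from h import *;from workcell import manip,snapshot
st=manip.state();go(st,[634-19.5*.992,8.5-19.5*.127,205],0.127)
E
```

```text
t: 18.78
tool_pos: [550.9, -2.4, 188.9]
orientation: [3.139, 0.002, 0.129]
contact_force: [-2.3, 0.4, 1.5]
finger_gap: 0.1
pos [550.9  -2.4 188.9] rpy [3.1387e+00 2.0000e-03 1.2920e-01] F [-2.3  0.4  1.5] gap 0.1 t 18.78
shift units [ 0.257 -0.    -0.065] mm [ 64.3  -0.1 -16.2]
turn units [0.006 0.004 0.004]
```

```bash
python3 -m handwheel '[{"ax":0,"ay":0,"az":0,"x":0.04,"y":0,"z":-0.02,"jaw":1},{"ax":0,"ay":0,"az":0,"x":0.04,"y":0,"z":-0.02,"jaw":1},{"ax":0,"ay":0,"az":0,"x":0.04,"y":0,"z":-0.02,"jaw":1},{"ax":0,"ay":0,"az":0,"x":0.04,"y":0,"z":-0.01,"jaw":1},{"ax":0,"ay":0,"az":0,"x":0.04,"y":0,"z":0,"jaw":1},{"ax":0,"ay":0,"az":0,"x":0.02,"y":0,"z":0,"jaw":1},{"ax":0,"ay":0,"az":0,"x":0,"y":0,"z":0,"jaw":1},{"ax":0,"ay":0,"az":0,"x":0,"y":0,"z":0,"jaw":1}]' 40
cat >> h.py <<'E'
def bar():
    from workcell import snapshot,manip
    c=np.array([634,8.5]);ex=np.array([.992,.127]);ey=np.array([-.127,.992])
    for n in("wrist","side","scene"):
        s=snapshot(n);Wn=cloud(s)
        cv2.imwrite(f"pics/{n}_b{manip.state()['t']:.2f}.png",s["img"][...,::-1])
        d=Wn[...,:2]-c;X=d@ex;Y=d@ey
        for lab,a,b in(("left",40,122),("right",-122,-40)):
            q=(Y>a)&(Y<b)&(abs(X)<60)&(Wn[...,2]>210)&(Wn[...,2]<245)
            if q.sum()>10: print(n,lab,q.sum(),"x",np.percentile(X[q],[5,50,95]).round(1),"z",np.percentile(Wn[...,2][q],[5,50,95]).round(1))
E
python3 - <<'E'
from h import *;from workcell import manip,snapshot
st=manip.state();go(st,[634-19.5*.992,8.5-19.5*.127,205],0.127)
bar()
E
```

```text
t: 19.45
tool_pos: [604.5, 4.5, 205.0]
orientation: [3.141, -0.0, 0.129]
contact_force: [-0.3, -0.3, 0.2]
finger_gap: -0.1
pos [604.5   4.5 205. ] rpy [ 3.1405 -0.      0.1285] F [-0.3 -0.3  0.2] gap -0.1 t 19.45
shift units [ 0.041 -0.001  0.   ] mm [10.2 -0.3  0. ]
turn units [ 0.002 -0.     0.003]
wrist left 6084 x [-12.9  -7.2  -2.3] z [229.6 233.8 237.4]
wrist right 6144 x [-13.1  -7.4  -2.5] z [229.2 233.5 237.3]
side left 43 x [-16.4 -12.4  -7.4] z [229.4 233.8 236.8]
side right 142 x [-18.1 -13.2  -7.8] z [229.  235.4 239.8]
scene left 99 x [-11.   -5.6  -1.5] z [226.9 232.5 236.1]
scene right 152 x [-12.4  -6.2  -1.6] z [226.4 231.8 237.3]
```

```bash
python3 -m handwheel '[{"ax":0,"ay":0,"az":0,"x":0.02,"y":0,"z":0,"jaw":1},{"ax":0,"ay":0,"az":0,"x":0.014,"y":0,"z":0,"jaw":1},{"ax":0,"ay":0,"az":0,"x":0,"y":0,"z":0,"jaw":1},{"ax":0,"ay":0,"az":0,"x":0,"y":0,"z":0,"jaw":1},{"ax":0,"ay":0,"az":0,"x":0,"y":0,"z":0,"jaw":1}]' 40
python3 - <<'E'
from h import *;from workcell import manip,snapshot
st=manip.state();go(st,[634-19.5*.992,8.5-19.5*.127,205],0.127)
bar()
E
```

```text
t: 20.02
tool_pos: [612.8, 5.2, 205.1]
orientation: [-3.142, -0.001, 0.128]
contact_force: [0.5, -0.5, -0.1]
finger_gap: 0.1
pos [612.8   5.2 205.1] rpy [-3.1415e+00 -7.0000e-04  1.2780e-01] F [ 0.5 -0.5 -0.1] gap 0.1 t 20.02
shift units [ 0.008 -0.002  0.   ] mm [ 2.  -0.6  0.1]
turn units [-0.    -0.001  0.002]
wrist left 6113 x [-5.9 -0.1  4.7] z [229.6 234.  237.7]
wrist right 6277 x [-6.4 -0.5  4.6] z [229.4 233.8 237.6]
side left 48 x [-10.   -6.6  -0.7] z [229.4 234.6 238.2]
side right 136 x [-11.   -6.6  -0.9] z [229.2 235.1 239.3]
scene left 101 x [-4.4  1.4  5.2] z [226.6 232.3 236.2]
scene right 152 x [-5.3  1.   5. ] z [226.6 232.3 237. ]
```

```bash
python3 -m handwheel '[{"ax":0,"ay":0,"az":0,"x":0.006,"y":0,"z":0,"jaw":1},{"ax":0,"ay":0,"az":0,"x":0,"y":0,"z":0,"jaw":1},{"ax":0,"ay":0,"az":0,"x":-0.06,"y":0,"z":0,"jaw":1},{"ax":0,"ay":0,"az":0,"x":-0.12,"y":0,"z":0,"jaw":1},{"ax":0,"ay":0,"az":0,"x":-0.15,"y":0,"z":0,"jaw":1},{"ax":0,"ay":0,"az":0,"x":-0.12,"y":0,"z":-0.08,"jaw":1},{"ax":0,"ay":0,"az":0,"x":0,"y":0,"z":-0.14,"jaw":1},{"ax":0,"ay":0,"az":0,"x":0,"y":0,"z":-0.14,"jaw":1},{"ax":0,"ay":0,"az":0,"x":0,"y":0,"z":0,"jaw":1},{"ax":0,"ay":0,"az":0,"x":0,"y":0,"z":0,"jaw":1},{"ax":0,"ay":0,"az":0,"x":0,"y":0,"z":0,"jaw":1}]' 40
python3 - <<'E'
from h import *;from workcell import manip,snapshot
bar()
for n in("side","scene"):
    s=snapshot(n);cv2.imwrite(f"pics/{n}_f.png",s["img"][...,::-1]);np.savez(f"pics/{n}_f.npz",**s)
a=cv2.imread("pics/side_f.png")[140:360,240:440];b=cv2.imread("pics/scene_f.png")[140:300,180:400]
cv2.imwrite("pics/f.png",np.hstack([cv2.resize(a,(380,418)),cv2.resize(b,(420,418))]))
for n,(a,b,c,d) in {"scene_f":(180,180,300,290),"side_f":(260,245,400,360)}.items():
    s=load(n);W=cloud(s)[b:d,a:c].reshape(-1,3);W=W[np.isfinite(W[:,0])]
    for nm,c0,r0,zl in [("tin",(530,-205),55,(103,125)),("cream",(412,-290),45,(44,60)),("syrup",(473,-122),30,(98,115)),("lotion",(352,-198),30,(112,130))]:
        q=W[(np.hypot(*(W[:,:2]-c0).T)<r0)&(W[:,2]>zl[0])&(W[:,2]<zl[1])]
        if len(q)<6: print(n,nm,len(q));continue
        print(n,nm,circ(q[:,:2])[0].round(0))
st=manip.state();go(st,[500,0,300])
E
```

```text
t: 21.08
tool_pos: [502.4, -9.0, 294.8]
orientation: [-3.141, -0.0, 0.128]
contact_force: [-0.5, 0.5, -0.3]
finger_gap: 0.0
wrist left 100 x [-10.3  -9.8  -9.3] z [229.9 231.7 233.5]
wrist right 110 x [-10.3  -9.9  -9.3] z [229.8 232.  234.2]
side left 91 x [-9.4 -4.9  0.8] z [229.1 235.3 240. ]
side right 140 x [-9.9 -5.4  0.4] z [228.9 235.2 240.1]
scene left 98 x [-3.6  1.5  6.2] z [227.6 232.2 236.4]
scene right 148 x [-4.2  1.4  6.4] z [225.7 232.5 236.8]
scene_f tin [ 538. -206.]
scene_f cream [ 414. -288.]
scene_f syrup [ 474. -121.]
scene_f lotion [ 353. -197.]
side_f tin [ 534. -209.]
side_f cream [ 410. -290.]
side_f syrup [ 472. -122.]
side_f lotion [ 351. -200.]
pos [502.   -9.1 294. ] rpy [3.1406e+00 1.9000e-03 1.2750e-01] F [ 0.4 -0.2  0.3] gap -0.0 t 21.33
shift units [-0.003 -0.037 -0.024] mm [-0.8 -9.3 -6. ]
```

View pics/f.png

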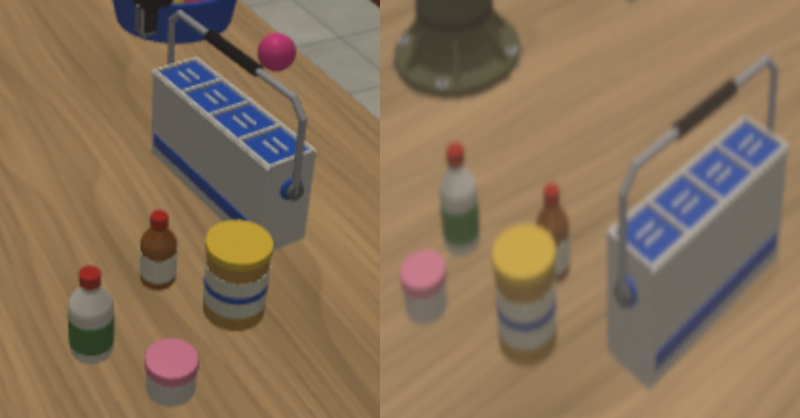

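The handle stands upright over the row, all flaps are shut, the four bystanders have not moved, and the arm is clear. Handing in.

```bash
python3 -c "
from workcell import manip
print(manip.hand_in())"
```

```text
the job is handed in; nothing more can be done
None
```

The feeding bottle is in pocket 0, cap up, with its flaps shut over it, and the handle is upright. I handed the job in at about 21 s of the 67 s allowed.

- **Finding the empty pocket:** Pocket 1 stopped the fingertip at 110 mm, so it holds a bottle. Pocket 0 let it down to 99 mm, 47 mm below the rim, so it was the empty one. I did not probe pockets 2 and 3.
- **Placing the bottle:** I gripped the bottle by its cap and lowered it in; it slid down when released. A push then stopped at 110.2 mm with about 17 N, the same height as the stored bottle in pocket 1.
- **Handle:** I pushed it up from the robot side. The side and scene cameras place the bar about 5 mm to one side and 1.5 mm to the other side of the middle. After allowing for camera bias, I judge the lean to be within about 0.03 rad.
- **Last checks:** All eight flaps were shut and the arm was clear of everything. The tin, cream jar and two red-capped bottles measured within about 1 mm of where they started.
- **Disagreement:** The last wrist-camera reading put the bar 10 mm off. The bar was probably cut off at the edge of that picture, though I did not open it to check. I set the reading aside in favour of the other two views.

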